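Drop the bench dog and seat the carving blank

ROBOT

A 6-joint arm with a two-finger parallel gripper is mounted at the origin on the work surface. World frame = base frame: x ahead of the robot, y to its left, z up, the work surface at z = 0. Lengths are in mm, angles in rad, forces in N, time in s.
With the tool pointing down it reaches from about 325 to 900 mm from the base axis. Payload 6.1 kg.
Tool frame: the origin (TCP) lies at the very end of the fingers, on their centre line; the grasp point (between the pads) lies 19 mm behind it; x points along the fingers, z is the direction in which the jaws open and shut, and the axes are right-handed (so a half turn about x gives the same grasp; the last joint's range is limited). The gripper opens to 87 mm and grips with 3 to 60 N. Pads are 19 mm wide; open, the fingers measure 117 mm over their backs; the gripper's body (75 mm by 190 mm) begins 51 mm behind the grasp point.
Start: joints at [1.202, 0.22, 1.526, -0, 1.395, -0.126], TCP at [150.262, 606.66, 222.538] pointing down, gripper open.
Joint ranges: [-2.98, 2.98], [-0.91, 2.08], [0.09, 2.57], [-1.24, 4.39], [0.2, 2.65], [-2.68, 2.68]. Speed limits (rad/s): [2.57, 2.57, 3.01, 3.14, 3.14, 3.14].

INTERFACE

Orientations are given as a unit quaternion [w, x, y, z].
In Python, from cell import env gives the robot as it stands.
- The arm moves only by the shell command python3 -m handwheel 'ROWS' [FORCE]. ROWS is JSON, a list of rows, each an object with "delta_pos": the shift along the tool's x, y, z in units of 25 mm (1.0 is 25 mm), a list of three; "rotation": the turn, a rotation vector about the tool's x, y, z in units of 5 degrees (1.0 is 5 degrees), a list of three; "gripper": the opening, from -1 (shut) to 1 (fully open). In form: [{"delta_pos": [tx, ty, tz], "rotation": [ax, ay, az], "gripper": gripper}, ...]. A call has 1 to 10 rows; each row shifts and turns the commanded pose from where the row before left it, along the tool's axes as they then stand; what a row does not reach is not made up. A row lasts 1/12 s, in which the tool goes at most 41.7 mm and 7.16 degrees, less where a joint would pass 70% of its speed; a pose out of reach is approached as far as the arm can. A call is refused whole if a number of a shift passes 1 or a number of a turn 1, either way. A call with a gripper value outside its range is refused whole. The fingers move at their own pace and stop on an object; FORCE is the grip in N (left out, the last holds). Time passes only in rows, so rows that do not move let the fingers close. It gives the time, the measured TCP pose, the force and the opening at its end, in the units of the state.
- env.get_obs(): the state, without advancing time (a new reading comes with each control period).
- env.read_camera(name): name is "side" or "top" or "wrist"; returns a dict with "image" (420x560x3 uint8, red, green, blue), "vertical_fov" (degrees; the focal length in pixels is half the picture's height over the tangent of half this angle, whatever the lens; pixels are square), "cx", "cy" (the principal point, pixels), "world_from_camera" (4x4, takes a point from camera to world coordinates). Camera axes: x right, y up, looking along -z (the intrinsics and any distortion apply to the point x, -y, -z); pixel columns grow to the right and rows downward; lengths in mm; the calibration is good to about 2 mm. A picture is of the moment at which its call begins. There is no depth.
- env.close_job(): hands the job in, once; it reports no verdict.
The state is a dict: "time": time; "q": joint angles; "dq": joint speeds; "joint_torque": joint torques, N m; "position": TCP position; "tcp_rot": TCP orientation; "wrist_force": force on the tool from outside, world axes, zero at the start; "moment": the same for the moment, N m; "gripper_width": opening from 0.0 (shut) to 1.0 (fully open).
Only numpy, scipy, OpenCV 4.12 (cv2) and the standard library are available. Lean on these libraries where they do the work, as an engineer would, in place of code of your own. Each camera call takes 0.05 s, during which the arm holds its last target.

TASK

The carving blank on the dog-hole board has to sit against the pair of stop dogs, but one bench dog is standing up in its way, between the blank and the two stops. Press that one dog down flush with the board with the fingertips, then push the blank along the board with the fingers until its long side is square against both stops, and withdraw. Go gently, lift nothing, and leave the other dogs standing and the tools and spare pieces where they lie.

Things in the scene. Friction and masses are not known exactly. Their poses are not given: they have to be found in the camera images.
- board: Plywood dog-hole board, fixed to the table, 340 (its x) by 360 (its y) mm, top face 60 mm above the table, with 20 mm holes at 50 mm pitch. Origin: centre of its underside, at table height. Its y axis is the direction in which the blank must be pushed to reach the stops. The blank belongs at y = 57.5 mm when seated on the stops, long side along the board's x.
- dog_top (a point): Centre of the top of the dog in the way: a plain round red metal bench dog, 20 mm across, its top crowned (the rim 2 mm lower than the centre), at the start 30 mm proud of the board. It stands in one of the three middle holes of the row y = 0 of the board (x = -50, 0 or 50 mm), between the blank and the stops; the other two of these holes have dogs already down flush (flat red discs).
- dog (a joint): How far the dog in the way has been pressed down (m): 0 standing, 0.030 flush with the board, end stop at 0.031. A firm sliding fit: pressing it takes about 7 N all the way, more if pressed faster (15 N per m/s), and it stays where it is left.
- stop_a_top (a point): Centre of the top of the first stop dog, same red dog 20 mm across and 30 mm proud, at x = -50, y = 100 mm of the board. The blank's long side comes to rest on its side face.
- stop_b_top (a point): The same for the second stop dog, at x = 50, y = 100 mm of the board.
- stop_a (a joint): First stop dog, to be left standing; the joint reads 0 standing its full 30 mm proud and grows as it is pressed down (m).
- stop_b (a joint): Second stop dog, likewise.
- side_a_top (a point): Centre of the top of a standing dog parked near the board's edge, at x = -150, y = 50 mm of the board, out of the blank's way; leave it standing.
- side_b_top (a point): The same, at x = 150, y = 0 mm of the board; leave it standing.
- side_a (a joint): First parked dog; the joint reads 0 standing its full 30 mm proud and grows as it is pressed down (m).
- side_b (a joint): Second parked dog, likewise.
- socket: The hole of the dog in the way (the dog slides in it); origin on the hole's axis at the board's top face.
- blank: Loose pale lime-wood carving blank, 170 (its x) by 65 (its y) by 36 mm (z), about 0.2 kg, with a leaf pattern begun on its top; it lies on the board on the far side of the dog from the stops, slightly askew, its y axis roughly towards the stops. Origin: centre of its underside.
- gouge_board: Gouge with a dark wooden handle, 235 mm long, 23 mm high, lying on the board along its x axis behind the stops. Origin: where handle meets blade, underside; blade to +x.
- pencil: Blue pencil, 135 mm long, 8 mm thick, lying on the board along the board's y near the edge x = -150 mm. Origin: middle, underside.
- gouge_table: Gouge with a brown wooden handle, 235 mm long, lying on the table on the left. Origin as the other gouge.
- offcut_a: Spare wood block, 85 by 55 by 40 mm, on the table on the left. Origin: centre of its underside.
- offcut_b: Second spare block, same size, on the left.
- tin: Round yellow wax tin, 80 mm across, 34 mm high, on the table on the right. Origin: centre of its underside.
- mallet: Round carver's mallet standing on its head, handle up, 92 mm across, 225 mm high, on the table on the right. Origin: centre of its underside.
- brush: Bench brush with black bristles, wooden back and handle, lying on the table on the right, 220 mm long, 40 mm high. Origin: on the table, under the joint of head and handle; handle to -x.
Not all that is in view belongs to the job. Of the things like the blank, leave any that is purple; of the rest the larger one is meant.

How it is judged (in metres and radians):
On the way, in this order (a step that is already met when the one before it is completed fails the run):
1. the dog in the way is pressed down flush (value of joint dog above 0.028 m), for 0.2 s.
2. the blank is square against both stops (y of blank in the frame of board between 0.0545 and 0.0605 m and angle between the y axis of blank and the y axis of board, either way round below 0.035 rad and x of blank in the frame of board between -0.03 and 0.03 m and z of blank in the frame of board below 0.063 m), for 0.2 s.
At the end, for the whole second after the job is handed in: The dog that stood in the way is flush (at most 2 mm proud); the blank lies flat and still on the board, its long side within 3 mm of both stops and square to within 2 degrees, covering both stops (centred between them to 30 mm); the other four dogs still stand (all of step 2 and value of joint dog above 0.028 m and z of blank in the frame of board above 0.058 m and linear speed of blank below 0.01 m/s and value of joint each of stop_a, stop_b, side_a, side_b below 0.005 m); the robot touches nothing.
It fails at once if a tool or spare piece is knocked away (over 20 mm) (distance of any of gouge_board, pencil, gouge_table, offcut_a, offcut_b, tin, mallet, brush from where it was at the start of the episode above 0.02 m).
It fails at once if another dog, a stop or a parked one, is pressed down (over 5 mm) (value of joint any of stop_a, stop_b, side_a, side_b above 0.005 m).
It fails at once if the blank is lifted off the board (over 10 mm) or tipped up (over 0.25 rad) (z of blank in the frame of board above 0.07 m or angle between blank's own z axis and vertical above 0.25 rad).
It fails at once if the dog in the way is pressed roughly (over 50 N) (contact force between the fingers and socket above 50 N).
It fails at once if the blank is pushed roughly (over 40 N) (contact force between the fingers and blank above 40 N).
It also fails if it takes over 42 s, if anything falls off the work surface, if the arm or the gripper's body presses on something with over 40 N, if the wrist force passes 120 N, or if a joint passes its speed limit or range.

## Working session

There is one attempt and no reset: what is moved stays moved. The work goes in short steps, Python scripts to look and compute and a shell command to move; the robot and the scene stay as the last step left them, time stands still between calls to the robot, and variables do not carry over. Pictures are saved under pics/ and viewed, and the job is handed in when it is done.

```bash
ls; mkdir -p pics; python3 - <<'E'
from cell import env
import cv2,numpy as np
o=env.get_obs()
print({k:np.round(v,3) for k,v in o.items()})
for n in ["side","top","wrist"]:
    c=env.read_camera(n); cv2.imwrite(f"pics/{n}0.png",c["image"][:,:,::-1])
    print(n,{k:v for k,v in c.items() if k not in("image","world_from_camera")},np.round(c["world_from_camera"],3).tolist())
E
```

```text
pics
{'time': np.float64(0.0), 'q': array([ 1.202,  0.221,  1.528, -0.   ,  1.395, -0.126]), 'dq': array([ 0.002,  0.   , -0.   ,  0.002, -0.001, -0.   ]), 'joint_torque': array([ -0.   , -49.462, -38.737,   0.07 ,   0.057,  -0.   ]), 'position': array([150.04 , 606.074, 221.447]), 'tcp_rot': array([ 0.556, -0.436,  0.557,  0.435]), 'wrist_force': array([ 0.275, -0.225,  0.112]), 'moment': array([ 0.016, -0.054, -0.037]), 'gripper_width': np.float64(1.001)}
side {'vertical_fov': 53.475986999912195, 'cx': 282.34063180774234, 'cy': 213.37236426235933} [[0.918, 0.297, -0.261, 191.471], [-0.395, 0.712, -0.58, -654.516], [0.013, 0.636, 0.771, 1009.322], [0.0, 0.0, 0.0, 1.0]]
top {'vertical_fov': 43.54735248123205, 'cx': 281.5924341798855, 'cy': 212.54070553385455} [[0.022, 0.997, -0.074, 380.048], [-1.0, 0.023, 0.006, 11.001], [0.007, 0.074, 0.997, 1930.935], [0.0, 0.0, 0.0, 1.0]]
wrist {'vertical_fov': 63.945274195748375, 'cx': 278.85532741684, 'cy': 208.69750078430658} [[0.239, -0.941, -0.24, 84.721], [0.971, 0.231, 0.061, 621.845], [-0.002, -0.247, 0.969, 383.927], [0.0, 0.0, 0.0, 1.0]]
```

View pics/side0.png

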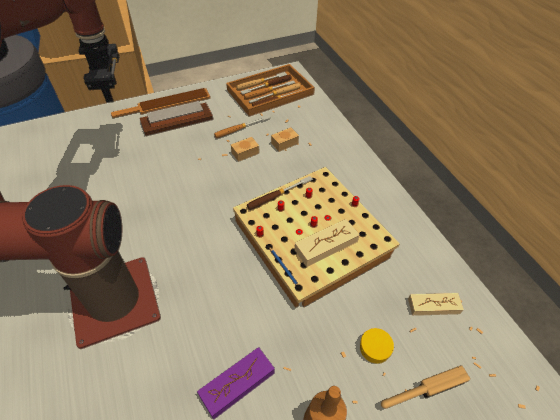

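View pics/top0.png

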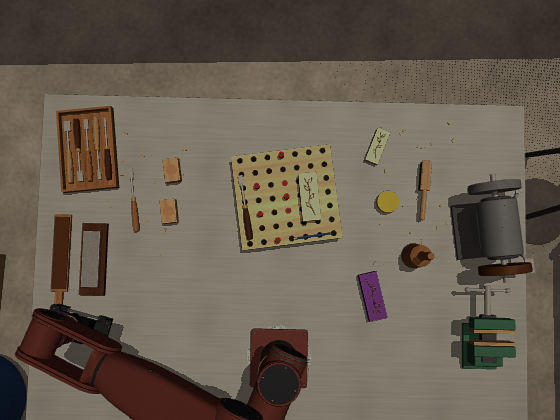

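View pics/wrist0.png

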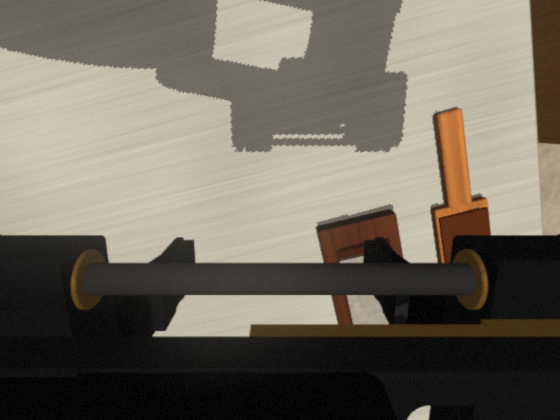

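```bash
python3 - <<'E'
import cv2
a=cv2.imread("pics/top0.png")[135:260,220:350]; cv2.imwrite("pics/topc.png",cv2.resize(a,None,fx=4.6,fy=4.6,interpolation=cv2.INTER_CUBIC))
a=cv2.imread("pics/side0.png")[160:310,225:405]; cv2.imwrite("pics/sidec.png",cv2.resize(a,None,fx=4,fy=4,interpolation=cv2.INTER_CUBIC))
E
```

```text
(no output)
```

View pics/topc.png

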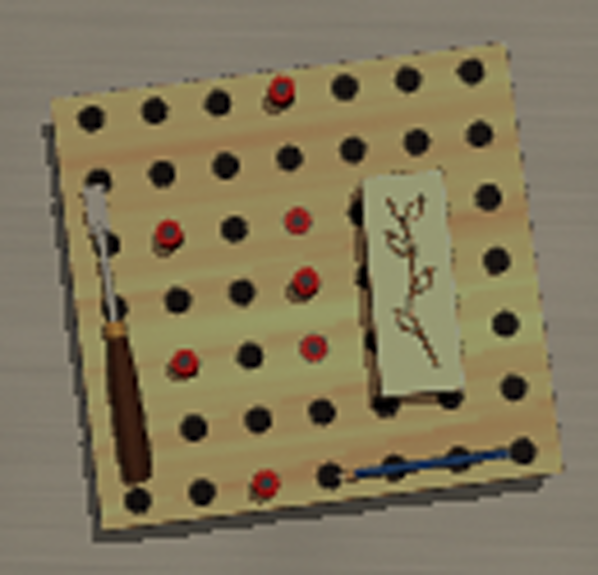

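View pics/sidec.png

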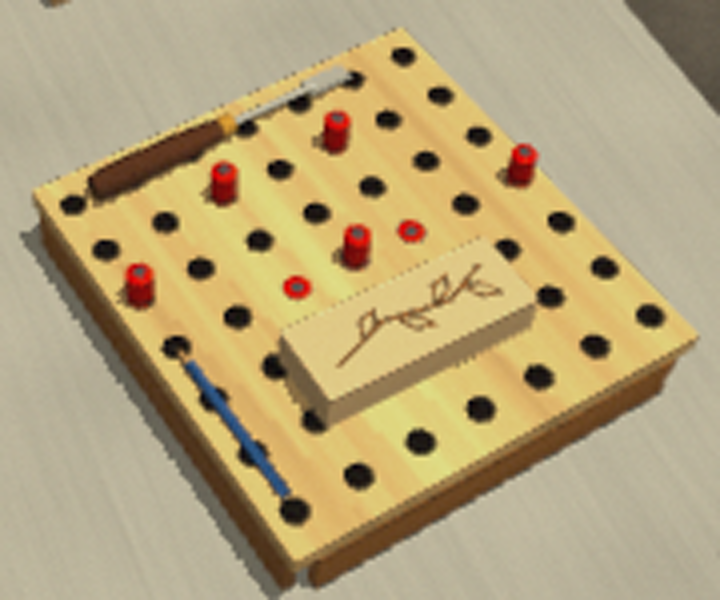

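```bash
cat > h.py <<'E'
import numpy as np,cv2
from scipy.optimize import least_squares
from cell import env
def cam(n):
    c=env.read_camera(n); return c
def proj(c,P):
    T=np.linalg.inv(np.array(c["world_from_camera"])); p=np.atleast_2d(P)@T[:3,:3].T+T[:3,3]
    f=210/np.tan(np.radians(c["vertical_fov"]/2))
    return np.c_[c["cx"]+f*p[:,0]/-p[:,2],c["cy"]-f*p[:,1]/-p[:,2]]
def ray(c,uv):
    T=np.array(c["world_from_camera"]);f=210/np.tan(np.radians(c["vertical_fov"]/2))
    d=np.array([(uv[0]-c["cx"])/f,-(uv[1]-c["cy"])/f,-1]);return T[:3,3],T[:3,:3]@d
def onz(c,uv,z):
    o,d=ray(c,uv);return (o+d*(z-o[2])/d[2])
def pose(p,P): # p x,y,yaw,z
    a=p[2];R=np.array([[np.cos(a),-np.sin(a),0],[np.sin(a),np.cos(a),0],[0,0,1]]);return np.atleast_2d(P)@R.T+[p[0],p[1],p[3]]
E
python3 - <<'E'
from h import *
top,side=cam("top"),cam("side")
t=[((91,118),150,150),((154,110),150,100),((218,102),150,50),((344,87),150,-50),((408,79),150,-100),((471,71),150,-150),((289,157),100,0),((352,150),100,-50),((234,229),50,50),((298,221),50,0),((314,347),-50,0),((138,501),-150,150),((202,492),-150,100),((523,451),-150,-150),((514,387),-100,-150),((506,324),-50,-150),((497,261),0,-150),((488,197),50,-150),((322,411),-100,0)]
s=[((73,204),-150,150),((106,250),-150,100),((295,510),-150,-150),((358,475),-100,-150),((421,442),-50,-150),((481,408),0,-150),((539,377),50,-150),((595,346),100,-150),((650,316),150,-150),((604,267),150,-100),((561,222),150,-50),((403,56),150,150),((441,96),150,100),((479,136),150,50),((237,317),-100,0),((297,288),-50,0),((411,231),50,0),((465,204),100,0)]
def uvt(p): return np.array(p)/4.6+[220,135]-.4
def uvs(p): return np.array(p)/4.+[225,160]-.375
def res(p):
    r=[]
    for c,L,f in((top,t,uvt),(side,s,uvs)):
        r.append(proj(c,pose(p,[[x,y,0] for _,x,y in L]))-[f(q) for q,_,_ in L])
    return np.vstack(r)
S=least_squares(lambda p:res(p).ravel(),[620,0,0.1,60]);r=res(S.x)
print(S.x,np.abs(r).max(0),r[:19].mean(0),r[19:].mean(0),np.sqrt((r**2).mean()))
for nm,c,L,f in(("top",top,t,uvt),("side",side,s,uvs)):
    S1=least_squares(lambda p:(proj(c,pose([*p,60],[[x,y,0] for _,x,y in L]))-[f(q) for q,_,_ in L]).ravel(),[620,0,0.1]);print(nm,S1.x,np.sqrt(2*S1.cost/len(L)))
np.save("board.npy",S.x); print(r.round(1).tolist())
B=S.x
# dog top: top px(307,281) crop ; side (357,232)
def tri(a,b):
    o1,d1=ray(top,a);o2,d2=ray(side,b);k=np.linalg.lstsq(np.c_[d1,-d2],o2-o1,rcond=None)[0]
    p,q=o1+k[0]*d1,o2+k[1]*d2;return (p+q)/2,np.linalg.norm(p-q)
inv=lambda P: (P-[B[0],B[1],B[3]])@pose([0,0,B[2],0],np.eye(3)).T.T if 0 else np.array([[np.cos(B[2]),np.sin(B[2]),0],[-np.sin(B[2]),np.cos(B[2]),0],[0,0,1]])@(P-[B[0],B[1],B[3]])
for nm,a,b in(("dog",(307,280),(357,232)),("stopb",(168,230),(337,118)),("stopa",(184,359),(224,170)),
  ("bl -x+y",(379,397),(280,335)),("bl -x-y",(463,389),(329,394)),("bl +x-y",(443,171),(535,296)),("bl +x+y",(362,179),(481,238))):
    P,e=tri(uvt(a),uvs(b));print(nm,P.round(1),round(e,1),"board",inv(P).round(1))
E
```

```text
[ 5.77231744e+02 -1.43967012e+01  1.48257107e-01  6.31870196e+01] [0.44408995 0.45724059] [ 0.04261836 -0.20599087] [-0.17159991  0.03628628] 0.20193092367846122
top [ 5.76850168e+02 -1.43694385e+01  1.49206478e-01] 0.13745624645210996
side [ 5.79168708e+02 -1.24184215e+01  1.47179140e-01] 0.15899174860891752
[[-0.1, -0.2], [0.1, -0.2], [-0.0, -0.1], [0.2, -0.3], [0.1, -0.3], [0.2, -0.2], [0.1, -0.1], [0.3, -0.3], [-0.0, -0.3], [-0.1, -0.3], [-0.0, -0.0], [-0.1, -0.3], [-0.1, -0.1], [-0.0, -0.1], [0.1, -0.1], [-0.1, -0.3], [0.0, -0.4], [0.2, -0.3], [0.0, -0.0], [-0.4, 0.2], [-0.4, 0.1], [-0.4, 0.5], [-0.1, 0.4], [-0.3, 0.1], [-0.2, 0.3], [-0.1, 0.0], [0.1, -0.0], [0.1, -0.1], [0.1, 0.1], [-0.1, -0.1], [-0.1, -0.0], [-0.4, -0.3], [-0.2, -0.2], [-0.2, 0.0], [-0.3, -0.1], [-0.2, -0.0], [0.0, -0.0]]
dog [576.6 -14.9  94.9] 0.6 board [-0.7 -0.4 31.7]
stopb [612.8  92.3  91.3] 0.1 board [ 51.  100.3  28.1]
stopa [514.2  77.6  91. ] 0.3 board [-48.8 100.3  27.8]
bl -x+y [489.8 -72.2  91.1] 3.0 board [-95.  -44.3  27.9]
bl -x-y [ 496.2 -135.1  103.5] 2.2 board [ -98.  -107.4   40.3]
bl +x-y [ 661.6 -116.7  101.3] 0.1 board [  68.3 -113.7   38.1]
bl +x+y [654.5 -55.1  96.9] 0.5 board [ 70.4 -51.6  33.7]
```

```bash
cat >> h.py <<'E'
from scipy.spatial.transform import Rotation as Ro
BX,BY,BA=578.0,-13.5,0.148
def plan(xb,yb,z,show=True):
    "target in board frame xy, world z; print in tool units"
    o=env.get_obs();q=o["tcp_rot"];R=Ro.from_quat([q[1],q[2],q[3],q[0]]).as_matrix()
    t=pose([BX,BY,BA,0],[xb,yb,z])[0]
    zt=np.array([np.cos(BA),np.sin(BA),0]); 
    if R[:,2]@zt<0: zt=-zt
    Rt=np.c_[[0,0,-1],np.cross(zt,[0,0,-1]),zt]
    rv=Ro.from_matrix(R.T@Rt).as_rotvec(degrees=True)/5
    b=np.array([[np.cos(BA),np.sin(BA)],[-np.sin(BA),np.cos(BA)]])@(o["position"][:2]-[BX,BY])
    print("t",round(float(o["time"]),2),"pos",o["position"].round(1),"board xy",b.round(1),"F",o["wrist_force"].round(1),"g",round(float(o["gripper_width"]),3))
    print("axes",R.round(3).tolist()); print("shift units",(R.T@(t-o["position"])/25).round(2),"rot units",rv.round(2), "shift in final axes",(Rt.T@(t-o["position"])/25).round(2))
E
python3 -c "
from h import *
plan(0,0,130)"
```

```text
t 0.25 pos [150.2 606.4 222. ] board xy [-331.7  676.2] F [-0.4 -0.1  0.4] g 1.001
axes [[-0.0, -0.971, 0.24], [-0.001, 0.24, 0.971], [-1.0, 0.0, -0.001]]
shift units [  3.7  -22.57 -19.95] rot units [ 1.352e+01 -1.000e-02  0.000e+00] shift in final axes [  3.68 -27.05  13.27]
```

```bash
python3 -m handwheel '[{"delta_pos":[0,-0.94,-0.83],"rotation":[0,0,0],"gripper":-1},{"delta_pos":[0,-0.94,-0.83],"rotation":[0,0,0],"gripper":-1},{"delta_pos":[0,-0.94,-0.83],"rotation":[0,0,0],"gripper":-1},{"delta_pos":[0,-0.94,-0.83],"rotation":[0,0,0],"gripper":-1},{"delta_pos":[0,-0.94,-0.83],"rotation":[0,0,0],"gripper":-1},{"delta_pos":[0,-0.94,-0.83],"rotation":[0,0,0],"gripper":-1},{"delta_pos":[0,-0.94,-0.83],"rotation":[0,0,0],"gripper":-1},{"delta_pos":[0,-0.94,-0.83],"rotation":[0,0,0],"gripper":-1},{"delta_pos":[0,-0.94,-0.83],"rotation":[0,0,0],"gripper":-1},{"delta_pos":[0,-0.94,-0.83],"rotation":[0,0,0],"gripper":-1}]' 20
python3 -c "
from h import *
plan(0,0,130)"
```

```text
time: 1.08
position: [329.0, 347.4, 222.6]
tcp_rot: [0.557, -0.436, 0.557, 0.436]
wrist_force: [0.2, -0.3, -0.6]
gripper_width: 0.326
t 1.08 pos [329.  347.4 222.6] board xy [-193.   393.7] F [ 0.2 -0.3 -0.6] g 0.326
axes [[0.0, -0.971, 0.24], [0.0, 0.24, 0.971], [-1.0, -0.0, 0.0]]
shift units [  3.71 -13.13 -11.62] rot units [13.53  0.    0.  ] shift in final axes [  3.7  -15.75   7.72]
```

```bash
python3 -m handwheel '[{"delta_pos":[0,-0.94,-0.83],"rotation":[0,0,0],"gripper":-1},{"delta_pos":[0,-0.94,-0.83],"rotation":[0,0,0],"gripper":-1},{"delta_pos":[0,-0.94,-0.83],"rotation":[0,0,0],"gripper":-1},{"delta_pos":[0,-0.94,-0.83],"rotation":[0,0,0],"gripper":-1},{"delta_pos":[0,-0.94,-0.83],"rotation":[0,0,0],"gripper":-1},{"delta_pos":[0,-0.94,-0.83],"rotation":[0,0,0],"gripper":-1},{"delta_pos":[0,-0.94,-0.83],"rotation":[0,0,0],"gripper":-1},{"delta_pos":[0,-0.94,-0.83],"rotation":[0,0,0],"gripper":-1},{"delta_pos":[0,-0.94,-0.83],"rotation":[0,0,0],"gripper":-1},{"delta_pos":[0,-0.94,-0.83],"rotation":[0,0,0],"gripper":-1}]'
python3 -m handwheel '[{"delta_pos":[0,-0.9,-0.8],"rotation":[1,0,0],"gripper":-1},{"delta_pos":[0,-0.9,-0.8],"rotation":[1,0,0],"gripper":-1},{"delta_pos":[0,0,0],"rotation":[1,0,0],"gripper":-1},{"delta_pos":[0,0,0],"rotation":[1,0,0],"gripper":-1},{"delta_pos":[0,0,0],"rotation":[1,0,0],"gripper":-1},{"delta_pos":[0,0,0],"rotation":[1,0,0],"gripper":-1},{"delta_pos":[0,0,0],"rotation":[1,0,0],"gripper":-1},{"delta_pos":[0,0,0],"rotation":[1,0,0],"gripper":-1},{"delta_pos":[0,0,0],"rotation":[1,0,0],"gripper":-1},{"delta_pos":[0,0,0],"rotation":[1,0,0],"gripper":-1}]'
python3 -m handwheel '[{"delta_pos":[0,0,0],"rotation":[1,0,0],"gripper":-1},{"delta_pos":[0,0,0],"rotation":[1,0,0],"gripper":-1},{"delta_pos":[0,0,0],"rotation":[1,0,0],"gripper":-1},{"delta_pos":[0,0,0],"rotation":[0.52,0,0],"gripper":-1},{"delta_pos":[0,0,0],"rotation":[0,0,0],"gripper":-1}]'
python3 -c "
from h import *
c=cam('wrist');cv2.imwrite('pics/w1.png',c['image'][:,:,::-1])
plan(0,0,130)"
```

```text
time: 1.92
position: [507.3, 89.4, 222.6]
tcp_rot: [0.557, -0.436, 0.557, 0.436]
wrist_force: [0.4, 0.6, -0.3]
gripper_width: 0.005
time: 2.75
position: [538.4, 39.8, 222.4]
tcp_rot: [0.689, -0.158, 0.689, 0.158]
wrist_force: [0.3, -0.5, -0.1]
gripper_width: 0.006
time: 3.17
position: [538.5, 39.8, 222.5]
tcp_rot: [0.705, -0.052, 0.705, 0.052]
wrist_force: [0.2, 0.4, -0.2]
gripper_width: 0.007
t 3.22 pos [538.5  39.8 222.5] board xy [-31.2  58.6] F [ 0.6  0.2 -1.1] g 0.003
axes [[-0.0, -0.149, 0.989], [0.0, 0.989, 0.149], [-1.0, 0.0, -0.0]]
shift units [ 3.7  -2.34  1.25] rot units [ 0.01 -0.   -0.  ] shift in final axes [ 3.7  -2.34  1.25]
```

View pics/w1.png

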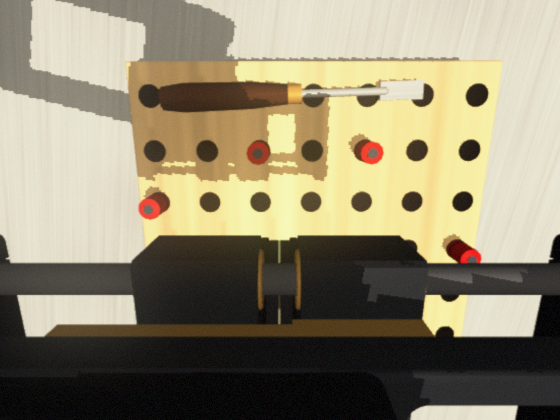

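```bash
cat > fitw.py <<'E'
from h import *
def fit(c,L):
    for z in (60,62):
        S=least_squares(lambda p:(proj(c,pose([*p,z],[[x,y,0] for _,x,y in L]))-[q for q,_,_ in L]).ravel(),[578,-13,0.148]);print(z,S.x.round(3),np.sqrt(2*S.cost/len(L)))
E
python3 - <<'E'
from fitw import *
fit(cam('wrist'),[((155,151),-150,100),((207,151),-100,100),((312,150),0,100),((417,150),100,100),((469,150),150,100),((210,202),-100,50),((261,202),-50,50),((311,202),0,50),((361,202),50,50),((149,96),-150,150),((313,95),0,150),((477,95),150,150)])
E
```

```text
60 [ 5.78722e+02 -1.39650e+01  1.54000e-01] 0.44181693965050134
62 [ 5.78547e+02 -1.38850e+01  1.54000e-01] 0.7127572804690111
```

```bash
sed -i 's/^BX,BY,BA=.*/BX,BY,BA=578.3,-13.8,0.149/' h.py; python3 -m handwheel '[{"delta_pos":[0,-0.6,0.32],"rotation":[0,0,0],"gripper":-1},{"delta_pos":[0,-0.6,0.32],"rotation":[0,0,0],"gripper":-1},{"delta_pos":[0.5,-0.6,0.32],"rotation":[0,0,0],"gripper":-1},{"delta_pos":[0.5,-0.56,0.3],"rotation":[0,0,0],"gripper":-1},{"delta_pos":[0.8,0,0],"rotation":[0,0,0],"gripper":-1},{"delta_pos":[0.8,0,0],"rotation":[0,0,0],"gripper":-1},{"delta_pos":[0.8,0,0],"rotation":[0,0,0],"gripper":-1},{"delta_pos":[0.8,0,0],"rotation":[0,0,0],"gripper":-1},{"delta_pos":[0.4,0,0],"rotation":[0,0,0],"gripper":-1},{"delta_pos":[0,0,0],"rotation":[0,0,0],"gripper":-1}]'
python3 -c "
from h import *
c=cam('side');cv2.imwrite('pics/s2.png',cv2.resize(c['image'][140:290,235:415,::-1],None,fx=4,fy=4,interpolation=cv2.INTER_CUBIC))
plan(0,0,90)"
```

```text
time: 4.1
position: [576.8, -14.7, 104.4]
tcp_rot: [0.703, -0.052, 0.707, 0.053]
wrist_force: [0.2, -0.1, 0.3]
gripper_width: 0.003
t 4.15 pos [577.9 -14.7 106.3] board xy [-0.5 -0.8] F [ 0.6  0.4 -0. ] g 0.004
axes [[-0.003, -0.147, 0.989], [0.0, 0.989, 0.147], [-1.0, 0.001, -0.003]]
shift units [0.65 0.03 0.02] rot units [-0.01 -0.03 -0.01] shift in final axes [0.65 0.03 0.02]
```

View pics/s2.png

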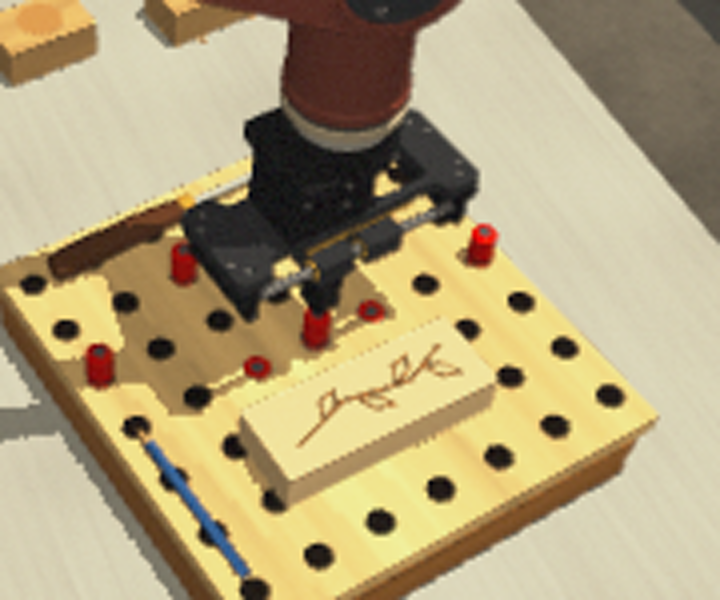

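Side view: the closed fingertips (crop ~320,305) stand over the proud dog (316,328), which stands between the two flush discs (257,367) and (371,311). I descend slowly and watch the force.

```bash
python3 -m handwheel '[{"delta_pos":[0.15,0,0],"rotation":[0,0,0],"gripper":-1},{"delta_pos":[0.15,0,0],"rotation":[0,0,0],"gripper":-1},{"delta_pos":[0.1,0,0],"rotation":[0,0,0],"gripper":-1},{"delta_pos":[0.1,0,0],"rotation":[0,0,0],"gripper":-1},{"delta_pos":[0.04,0,0],"rotation":[0,0,0],"gripper":-1},{"delta_pos":[0,0,0],"rotation":[0,0,0],"gripper":-1}]'
python3 -m handwheel '[{"delta_pos":[0.06,0,0],"rotation":[0,0,0],"gripper":-1},{"delta_pos":[0.06,0,0],"rotation":[0,0,0],"gripper":-1},{"delta_pos":[0,0,0],"rotation":[0,0,0],"gripper":-1}]'
python3 -m handwheel '[{"delta_pos":[0.06,0,0],"rotation":[0,0,0],"gripper":-1},{"delta_pos":[0.06,0,0],"rotation":[0,0,0],"gripper":-1},{"delta_pos":[0,0,0],"rotation":[0,0,0],"gripper":-1}]'
```

```text
time: 4.65
position: [578.3, -13.8, 94.0]
tcp_rot: [0.705, -0.052, 0.705, 0.052]
wrist_force: [0.4, -0.4, -0.9]
gripper_width: 0.005
time: 4.9
position: [578.2, -13.8, 90.8]
tcp_rot: [0.705, -0.052, 0.705, 0.052]
wrist_force: [-0.4, 0.8, -0.2]
gripper_width: 0.011
time: 5.15
position: [578.6, -13.9, 88.6]
tcp_rot: [0.705, -0.052, 0.705, 0.052]
wrist_force: [-0.7, 0.1, 3.5]
gripper_width: 0.006
```

```bash
python3 -m handwheel '[{"delta_pos":[0.08,0,0],"rotation":[0,0,0],"gripper":-1},{"delta_pos":[0.08,0,0],"rotation":[0,0,0],"gripper":-1},{"delta_pos":[0.08,0,0],"rotation":[0,0,0],"gripper":-1},{"delta_pos":[0,0,0],"rotation":[0,0,0],"gripper":-1}]'
python3 -m handwheel '[{"delta_pos":[0.1,0,0],"rotation":[0,0,0],"gripper":-1},{"delta_pos":[0.1,0,0],"rotation":[0,0,0],"gripper":-1},{"delta_pos":[0.1,0,0],"rotation":[0,0,0],"gripper":-1},{"delta_pos":[0.1,0,0],"rotation":[0,0,0],"gripper":-1},{"delta_pos":[0.1,0,0],"rotation":[0,0,0],"gripper":-1},{"delta_pos":[0,0,0],"rotation":[0,0,0],"gripper":-1}]'
```

```text
time: 5.48
position: [578.6, -13.9, 82.6]
tcp_rot: [0.705, -0.052, 0.705, 0.052]
wrist_force: [-2.6, 1.3, 3.4]
gripper_width: 0.007
time: 5.98
position: [578.5, -13.9, 69.9]
tcp_rot: [0.705, -0.052, 0.705, 0.052]
wrist_force: [-1.8, 0.5, 3.4]
gripper_width: 0.008
```

```bash
python3 -m handwheel '[{"delta_pos":[0.08,0,0],"rotation":[0,0,0],"gripper":-1},{"delta_pos":[0.08,0,0],"rotation":[0,0,0],"gripper":-1},{"delta_pos":[0.08,0,0],"rotation":[0,0,0],"gripper":-1},{"delta_pos":[0.06,0,0],"rotation":[0,0,0],"gripper":-1},{"delta_pos":[0,0,0],"rotation":[0,0,0],"gripper":-1}]'
python3 -m handwheel '[{"delta_pos":[0.04,0,0],"rotation":[0,0,0],"gripper":-1},{"delta_pos":[0,0,0],"rotation":[0,0,0],"gripper":-1}]'
python3 -m handwheel '[{"delta_pos":[0.03,0,0],"rotation":[0,0,0],"gripper":-1},{"delta_pos":[0,0,0],"rotation":[0,0,0],"gripper":-1}]'
```

```text
time: 6.4
position: [578.6, -13.9, 62.5]
tcp_rot: [0.705, -0.052, 0.705, 0.052]
wrist_force: [-1.4, 0.3, 4.4]
gripper_width: 0.003
time: 6.57
position: [578.6, -13.9, 61.6]
tcp_rot: [0.705, -0.052, 0.705, 0.052]
wrist_force: [-2.8, 0.8, 4.9]
gripper_width: 0.009
time: 6.73
position: [578.6, -13.9, 60.9]
tcp_rot: [0.705, -0.052, 0.705, 0.052]
wrist_force: [-2.8, -0.2, 5.6]
gripper_width: 0.002
```

```bash
python3 -m handwheel '[{"delta_pos":[0.03,0,0],"rotation":[0,0,0],"gripper":-1},{"delta_pos":[0,0,0],"rotation":[0,0,0],"gripper":-1}]'
python3 -m handwheel '[{"delta_pos":[0.02,0,0],"rotation":[0,0,0],"gripper":-1},{"delta_pos":[0,0,0],"rotation":[0,0,0],"gripper":-1}]'
python3 -m handwheel '[{"delta_pos":[0.02,0,0],"rotation":[0,0,0],"gripper":-1},{"delta_pos":[0,0,0],"rotation":[0,0,0],"gripper":-1}]'
```

```text
time: 6.9
position: [578.6, -13.9, 60.4]
tcp_rot: [0.705, -0.052, 0.705, 0.052]
wrist_force: [-3.8, 0.6, 7.9]
gripper_width: 0.004
time: 7.07
position: [578.6, -13.9, 60.4]
tcp_rot: [0.705, -0.052, 0.705, 0.052]
wrist_force: [-5.5, 0.9, 11.0]
gripper_width: 0.005
time: 7.23
position: [578.6, -13.9, 60.4]
tcp_rot: [0.705, -0.052, 0.705, 0.052]
wrist_force: [-6.4, 0.9, 14.4]
gripper_width: 0.0
```

```bash
python3 -m handwheel '[{"delta_pos":[0,0,0],"rotation":[0,0,0],"gripper":-1},{"delta_pos":[0,0,0],"rotation":[0,0,0],"gripper":-1},{"delta_pos":[-0.3,0,0],"rotation":[0,0,0],"gripper":-1},{"delta_pos":[-0.7,0,0],"rotation":[0,0,0],"gripper":-1},{"delta_pos":[-0.9,0,0],"rotation":[0,0,0],"gripper":-1},{"delta_pos":[-0.9,0,0],"rotation":[0,0,0],"gripper":-1},{"delta_pos":[-0.9,0,0],"rotation":[0,0,0],"gripper":-1},{"delta_pos":[-0.9,0,0],"rotation":[0,0,0],"gripper":-1},{"delta_pos":[-0.3,0,0],"rotation":[0,0,0],"gripper":-1},{"delta_pos":[0,0,0],"rotation":[0,0,0],"gripper":-1}]'
python3 -m handwheel '[{"delta_pos":[0,-0.9,0],"rotation":[0,0,0],"gripper":1},{"delta_pos":[0,-0.9,0],"rotation":[0,0,0],"gripper":1},{"delta_pos":[0,-0.9,0],"rotation":[0,0,0],"gripper":1},{"delta_pos":[0,-0.9,0],"rotation":[0,0,0],"gripper":1},{"delta_pos":[0,-0.9,0],"rotation":[0,0,0],"gripper":1},{"delta_pos":[0,-0.9,0],"rotation":[0,0,0],"gripper":1},{"delta_pos":[0,0,0],"rotation":[0,0,0],"gripper":1},{"delta_pos":[0,0,0],"rotation":[0,0,0],"gripper":1}]'
python3 -c "
from h import *
c=cam('side');cv2.imwrite('pics/s3.png',cv2.resize(c['image'][140:310,225:405,::-1],None,fx=3.5,fy=3.5,interpolation=cv2.INTER_CUBIC))
c=cam('wrist');cv2.imwrite('pics/w3.png',c['image'][:,:,::-1])
plan(-7,-140,130)"
```

```text
time: 8.07
position: [580.2, -14.2, 183.7]
tcp_rot: [0.707, -0.053, 0.703, 0.052]
wrist_force: [-0.7, -0.3, -0.2]
gripper_width: 0.004
time: 8.73
position: [597.3, -148.1, 178.7]
tcp_rot: [0.704, -0.051, 0.706, 0.052]
wrist_force: [0.6, 0.0, -1.3]
gripper_width: 0.528
t 8.83 pos [ 597.5 -146.7  179.4] board xy [  -0.7 -134.2] F [ 0.2  0.1 -0.5] g 0.619
axes [[-0.002, -0.148, 0.989], [0.001, 0.989, 0.148], [-1.0, 0.002, -0.002]]
shift units [ 1.98 -0.23 -0.25] rot units [-0.01 -0.02 -0.02] shift in final axes [ 1.98 -0.23 -0.25]
```

View pics/s3.png

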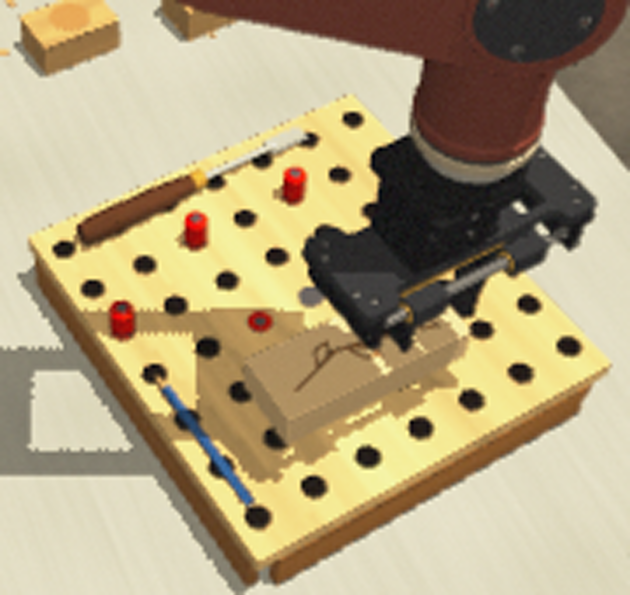

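View pics/w3.png

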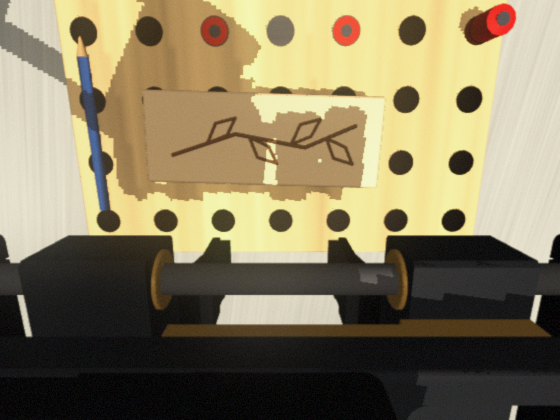

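```bash
cat >> h.py <<'E'
def tob(P):
    d=P[:2]-[BX,BY];return np.array([[np.cos(BA),np.sin(BA)],[-np.sin(BA),np.cos(BA)]])@d
E
python3 - <<'E'
from fitw import *
c=cam('wrist')
for uv in [(145,91),(384,97),(377,187),(149,180)]: print(tob(onz(c,uv,96)).round(1))
for uv in [(215,31),(281,30),(347,30),(109,220),(281,220),(453,220)]: print(tob(onz(c,uv,60)).round(1))
plan(-7,-142,75)
E
```

```text
[-93.8 -46.3]
[ 72.  -50.2]
[  71.7 -113.7]
[ -97.  -108.6]
[-49.9   0.2]
[0.5 0.9]
[50.7  0.9]
[-149.4 -149.9]
[   0.8 -149.7]
[ 150.6 -149.5]
t 8.88 pos [ 597.8 -146.4  179.9] board xy [  -0.4 -134. ] F [-0.3  0.8  0.4] g 0.663
axes [[-0.002, -0.148, 0.989], [0.001, 0.989, 0.148], [-1.0, 0.001, -0.001]]
shift units [ 4.19 -0.33 -0.26] rot units [-0.   -0.02 -0.01] shift in final axes [ 4.19 -0.32 -0.26]
```

```bash
python3 -m handwheel '[{"delta_pos":[0,-0.25,-0.26],"rotation":[0,0,0],"gripper":1},{"delta_pos":[0.6,0,0],"rotation":[0,0,0],"gripper":1},{"delta_pos":[0.9,0,0],"rotation":[0,0,0],"gripper":1},{"delta_pos":[0.9,0,0],"rotation":[0,0,0],"gripper":1},{"delta_pos":[0.9,0,0],"rotation":[0,0,0],"gripper":1},{"delta_pos":[0.6,0,0],"rotation":[0,0,0],"gripper":1},{"delta_pos":[0.3,0,0],"rotation":[0,0,0],"gripper":1},{"delta_pos":[0,0,0],"rotation":[0,0,0],"gripper":1},{"delta_pos":[0,0,0],"rotation":[0,0,0],"gripper":1}]'
python3 -c "
from h import *
c=cam('wrist');cv2.imwrite('pics/w4.png',c['image'][:,:,::-1])
plan(-7,-122,74)"
```

```text
time: 9.63
position: [592.8, -154.4, 76.4]
tcp_rot: [0.705, -0.053, 0.705, 0.052]
wrist_force: [-0.0, -0.1, -0.5]
gripper_width: 1.001
t 9.68 pos [ 593.6 -154.7   77.3] board xy [  -5.8 -141.6] F [ 0.6 -0.   0.7] g 1.0
axes [[0.002, -0.148, 0.989], [-0.001, 0.989, 0.148], [-1.0, -0.001, 0.001]]
shift units [ 0.13  0.79 -0.05] rot units [-0.01  0.02  0.01] shift in final axes [ 0.13  0.79 -0.05]
```

View pics/w4.png

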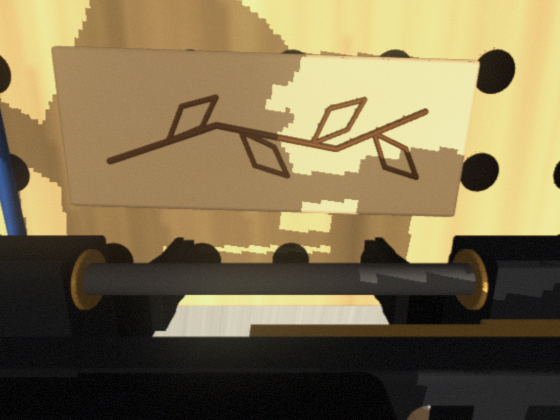

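```bash
python3 -m handwheel '[{"delta_pos":[0.1,0.2,0],"rotation":[0,0,0],"gripper":1},{"delta_pos":[0,0.15,0],"rotation":[0,0,0],"gripper":1},{"delta_pos":[0,0.15,0],"rotation":[0,0,0],"gripper":1},{"delta_pos":[0,0.12,0],"rotation":[0,0,0],"gripper":1},{"delta_pos":[0,0.12,0],"rotation":[0,0,0],"gripper":1},{"delta_pos":[0,0.12,0],"rotation":[0,0,0],"gripper":1},{"delta_pos":[0,0.12,0],"rotation":[0,0,0],"gripper":1},{"delta_pos":[0,0.12,0],"rotation":[0,0,0],"gripper":1},{"delta_pos":[0,0.12,0],"rotation":[0,0,0],"gripper":1}]'
python3 -m handwheel '[{"delta_pos":[0,0.15,0],"rotation":[0,0,0],"gripper":1},{"delta_pos":[0,0.15,0],"rotation":[0,0,0],"gripper":1},{"delta_pos":[0,0.15,0],"rotation":[0,0,0],"gripper":1},{"delta_pos":[0,0.15,0],"rotation":[0,0,0],"gripper":1},{"delta_pos":[0,0.15,0],"rotation":[0,0,0],"gripper":1},{"delta_pos":[0,0.15,0],"rotation":[0,0,0],"gripper":1}]'
python3 -c "
from h import *
c=cam('wrist');cv2.imwrite('pics/w5.png',c['image'][:,:,::-1])
plan(-7,15,74)"
```

```text
time: 10.43
position: [588.5, -124.5, 73.9]
tcp_rot: [0.705, -0.053, 0.705, 0.052]
wrist_force: [0.4, -1.8, 1.5]
gripper_width: 0.999
time: 10.93
position: [584.9, -101.7, 73.5]
tcp_rot: [0.705, -0.052, 0.705, 0.052]
wrist_force: [-0.2, -1.7, 1.3]
gripper_width: 1.0
t 10.98 pos [ 584.8 -101.    73.4] board xy [ -6.6 -87.2] F [ 0.3 -1.4  0.6] g 0.999
axes [[-0.0, -0.148, 0.989], [0.001, 0.989, 0.148], [-1.0, 0.001, -0.0]]
shift units [-0.02  4.09 -0.02] rot units [-0.01 -0.   -0.01] shift in final axes [-0.02  4.09 -0.02]
```

View pics/w5.png

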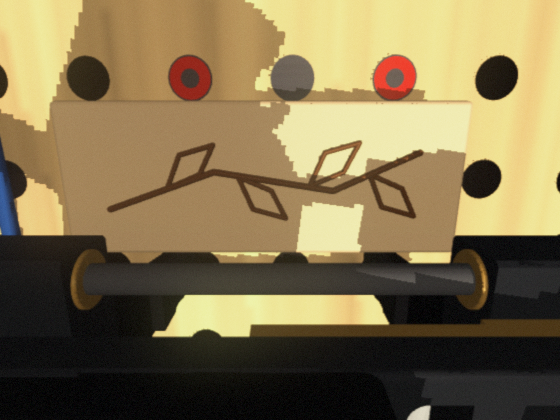

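Blank squared on the fingers (rear edge ~y=250 level); pressed dog at (292,78) lies flat ahead.

```bash
python3 -m handwheel '[{"delta_pos":[0,0.15,0],"rotation":[0,0,0],"gripper":1},{"delta_pos":[0,0.15,0],"rotation":[0,0,0],"gripper":1},{"delta_pos":[0,0.15,0],"rotation":[0,0,0],"gripper":1},{"delta_pos":[0,0.15,0],"rotation":[0,0,0],"gripper":1},{"delta_pos":[0,0.15,0],"rotation":[0,0,0],"gripper":1}]'
python3 -m handwheel '[{"delta_pos":[0,0.15,0],"rotation":[0,0,0],"gripper":1},{"delta_pos":[0,0.15,0],"rotation":[0,0,0],"gripper":1},{"delta_pos":[0,0.15,0],"rotation":[0,0,0],"gripper":1},{"delta_pos":[0,0.15,0],"rotation":[0,0,0],"gripper":1},{"delta_pos":[0,0.15,0],"rotation":[0,0,0],"gripper":1}]'
python3 -m handwheel '[{"delta_pos":[0,0.15,0],"rotation":[0,0,0],"gripper":1},{"delta_pos":[0,0.15,0],"rotation":[0,0,0],"gripper":1},{"delta_pos":[0,0.15,0],"rotation":[0,0,0],"gripper":1},{"delta_pos":[0,0.15,0],"rotation":[0,0,0],"gripper":1},{"delta_pos":[0,0.15,0],"rotation":[0,0,0],"gripper":1}]'
python3 -c "
from h import *
c=cam('wrist');cv2.imwrite('pics/w6.png',c['image'][:,:,::-1])
plan(-7,15.5,74)"
```

```text
time: 11.4
position: [582.0, -83.1, 73.4]
tcp_rot: [0.705, -0.052, 0.705, 0.052]
wrist_force: [0.5, -1.3, 0.1]
gripper_width: 1.001
time: 11.82
position: [579.4, -64.6, 73.5]
tcp_rot: [0.705, -0.052, 0.705, 0.052]
wrist_force: [1.0, -1.5, 0.7]
gripper_width: 1.002
time: 12.23
position: [576.6, -46.1, 73.5]
tcp_rot: [0.705, -0.052, 0.705, 0.052]
wrist_force: [0.3, -0.7, 0.1]
gripper_width: 1.003
t 12.28 pos [576.5 -45.5  73.4] board xy [ -6.5 -31. ] F [ 0.3 -0.3 -0.4] g 1.0
axes [[-0.0, -0.148, 0.989], [0.0, 0.989, 0.148], [-1.0, 0.001, -0.0]]
shift units [-0.02  1.86 -0.02] rot units [-0.01 -0.   -0.01] shift in final axes [-0.02  1.86 -0.02]
```

View pics/w6.png

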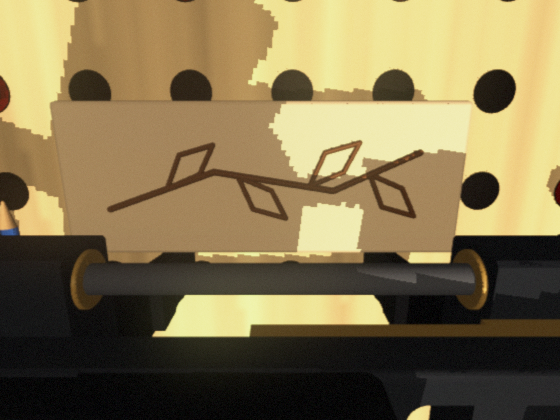

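```bash
python3 -m handwheel '[{"delta_pos":[0,0.15,0],"rotation":[0,0,0],"gripper":1},{"delta_pos":[0,0.15,0],"rotation":[0,0,0],"gripper":1},{"delta_pos":[0,0.15,0],"rotation":[0,0,0],"gripper":1},{"delta_pos":[0,0.15,0],"rotation":[0,0,0],"gripper":1},{"delta_pos":[0,0.15,0],"rotation":[0,0,0],"gripper":1}]'
python3 -m handwheel '[{"delta_pos":[0,0.15,0],"rotation":[0,0,0],"gripper":1},{"delta_pos":[0,0.15,0],"rotation":[0,0,0],"gripper":1},{"delta_pos":[0,0.15,0],"rotation":[0,0,0],"gripper":1},{"delta_pos":[0,0.1,0],"rotation":[0,0,0],"gripper":1},{"delta_pos":[0,0.06,0],"rotation":[0,0,0],"gripper":1},{"delta_pos":[0,0,0],"rotation":[0,0,0],"gripper":1}]'
python3 -c "
from h import *
c=cam('wrist');cv2.imwrite('pics/w7.png',c['image'][:,:,::-1])
plan(-7,15.5,74)"
```

```text
time: 12.7
position: [573.8, -27.6, 73.5]
tcp_rot: [0.705, -0.052, 0.705, 0.052]
wrist_force: [0.8, -1.2, -1.0]
gripper_width: 1.0
time: 13.2
position: [571.6, -12.4, 73.5]
tcp_rot: [0.705, -0.052, 0.705, 0.053]
wrist_force: [0.4, 0.1, 1.1]
gripper_width: 1.0
t 13.25 pos [571.6 -12.6  73.5] board xy [-6.4  2.2] F [-0.8 -0.4 -0.5] g 1.006
axes [[-0.0, -0.148, 0.989], [0.0, 0.989, 0.148], [-1.0, 0.0, -0.0]]
shift units [-0.02  0.53 -0.02] rot units [-0.01 -0.   -0.  ] shift in final axes [-0.02  0.53 -0.02]
```

View pics/w7.png

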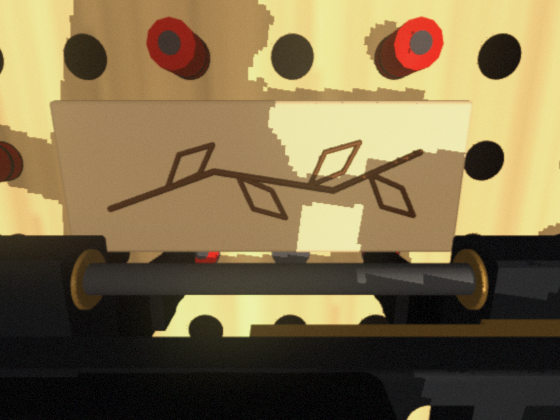

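```bash
python3 - <<'E'
from h import *
c=cam('wrist')
for uv in [(53,101),(470,101),(455,251),(75,251)]: print(tob(onz(c,uv,96)).round(1))
for uv in [(171,42),(420,42)]: print("stop",tob(onz(c,uv,90)).round(1))
E
python3 -m handwheel '[{"delta_pos":[0,0.08,0],"rotation":[0,0,0],"gripper":1},{"delta_pos":[0,0.08,0],"rotation":[0,0,0],"gripper":1},{"delta_pos":[0,0.08,0],"rotation":[0,0,0],"gripper":1},{"delta_pos":[0,0.08,0],"rotation":[0,0,0],"gripper":1},{"delta_pos":[0,0.06,0],"rotation":[0,0,0],"gripper":1},{"delta_pos":[0,0,0],"rotation":[0,0,0],"gripper":1}]'
python3 -m handwheel '[{"delta_pos":[0,0.04,0],"rotation":[0,0,0],"gripper":1},{"delta_pos":[0,0,0],"rotation":[0,0,0],"gripper":1}]'
python3 -m handwheel '[{"delta_pos":[0,0.04,0],"rotation":[0,0,0],"gripper":1},{"delta_pos":[0,0,0],"rotation":[0,0,0],"gripper":1}]'
```

```text
[-96.2  77. ]
[69.3 77.2]
[71.7 13.7]
[-96.9  13.5]
stop [-49.4  99.8]
stop [49.5 99.9]
time: 13.8
position: [570.3, -3.1, 73.6]
tcp_rot: [0.705, -0.052, 0.705, 0.052]
wrist_force: [-0.6, 0.4, 0.9]
gripper_width: 1.0
time: 13.97
position: [570.2, -2.4, 73.6]
tcp_rot: [0.705, -0.052, 0.705, 0.052]
wrist_force: [0.4, -0.9, -0.9]
gripper_width: 1.0
time: 14.13
position: [570.0, -1.4, 73.6]
tcp_rot: [0.705, -0.052, 0.705, 0.052]
wrist_force: [-0.5, -1.0, 0.3]
gripper_width: 1.002
```

```bash
for i in 1; do :; done
python3 -m handwheel '[{"delta_pos":[0,0.04,0],"rotation":[0,0,0],"gripper":1},{"delta_pos":[0,0,0],"rotation":[0,0,0],"gripper":1}]'
python3 -m handwheel '[{"delta_pos":[0,0.04,0],"rotation":[0,0,0],"gripper":1},{"delta_pos":[0,0,0],"rotation":[0,0,0],"gripper":1}]'
python3 -m handwheel '[{"delta_pos":[0,0.03,0],"rotation":[0,0,0],"gripper":1},{"delta_pos":[0,0,0],"rotation":[0,0,0],"gripper":1}]'
python3 -c "
from h import *
c=cam('wrist');cv2.imwrite('pics/w8.png',c['image'][:,:,::-1])
plan(-7,15.5,74)"
```

```text
time: 14.3
position: [569.9, -0.5, 73.6]
tcp_rot: [0.705, -0.052, 0.705, 0.052]
wrist_force: [0.8, -1.3, 0.4]
gripper_width: 0.997
time: 14.47
position: [569.9, -0.3, 73.7]
tcp_rot: [0.705, -0.053, 0.705, 0.052]
wrist_force: [0.4, -4.4, 0.6]
gripper_width: 1.002
time: 14.63
position: [569.8, -0.2, 73.7]
tcp_rot: [0.705, -0.053, 0.705, 0.052]
wrist_force: [0.3, -6.9, 0.3]
gripper_width: 0.997
t 14.68 pos [ 5.699e+02 -2.000e-01  7.380e+01] board xy [-6.3 14.7] F [ 0.5 -7.1  0.2] g 1.0
axes [[0.001, -0.148, 0.989], [-0.002, 0.989, 0.148], [-1.0, -0.002, 0.0]]
shift units [-0.01  0.03 -0.03] rot units [-0.01  0.    0.03] shift in final axes [-0.01  0.03 -0.03]
```

View pics/w8.png

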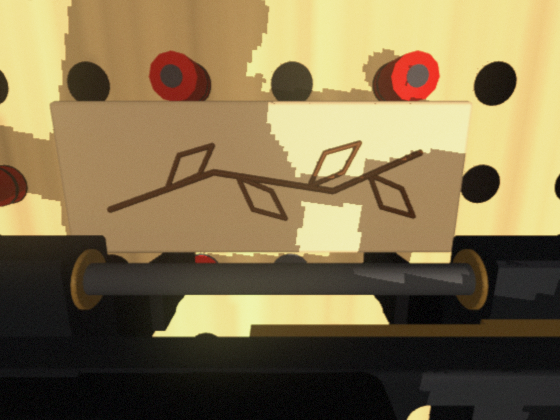

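```bash
python3 -m handwheel '[{"delta_pos":[0,0.04,0],"rotation":[0,0,0],"gripper":1},{"delta_pos":[0,0,0],"rotation":[0,0,0],"gripper":1},{"delta_pos":[0,0,0],"rotation":[0,0,0],"gripper":1},{"delta_pos":[0,0,0],"rotation":[0,0,0],"gripper":1}]'
python3 -m handwheel '[{"delta_pos":[0,-0.05,0],"rotation":[0,0,0],"gripper":1},{"delta_pos":[0,-0.1,0],"rotation":[0,0,0],"gripper":1},{"delta_pos":[0,-0.2,0],"rotation":[0,0,0],"gripper":1},{"delta_pos":[0,-0.4,0],"rotation":[0,0,0],"gripper":1},{"delta_pos":[0,-0.5,0],"rotation":[0,0,0],"gripper":1},{"delta_pos":[0,-0.5,0],"rotation":[0,0,0],"gripper":1},{"delta_pos":[-0.3,0,0],"rotation":[0,0,0],"gripper":1},{"delta_pos":[-0.9,0,0],"rotation":[0,0,0],"gripper":1},{"delta_pos":[-0.9,0,0],"rotation":[0,0,0],"gripper":1},{"delta_pos":[-0.9,0,0],"rotation":[0,0,0],"gripper":1}]'
python3 -m handwheel '[{"delta_pos":[-0.9,-0.9,0],"rotation":[0,0,0],"gripper":1},{"delta_pos":[-0.9,-0.9,0],"rotation":[0,0,0],"gripper":1},{"delta_pos":[0,-0.9,0],"rotation":[0,0,0],"gripper":1},{"delta_pos":[0,-0.9,0],"rotation":[0,0,0],"gripper":1},{"delta_pos":[0,0,0],"rotation":[0,0,0],"gripper":1},{"delta_pos":[0,0,0],"rotation":[0,0,0],"gripper":1},{"delta_pos":[0,0,0],"rotation":[0,0,0],"gripper":1}]'
python3 -c "
from h import *
c=cam('wrist');cv2.imwrite('pics/w9.png',c['image'][:,:,::-1])
c=cam('side');cv2.imwrite('pics/s9.png',cv2.resize(c['image'][140:310,225:405,::-1],None,fx=3.5,fy=3.5,interpolation=cv2.INTER_CUBIC))
plan(-7,15.5,74)"
```

```text
time: 15.02
position: [569.9, -0.1, 73.9]
tcp_rot: [0.705, -0.054, 0.705, 0.051]
wrist_force: [0.5, -10.4, -0.0]
gripper_width: 1.0
time: 15.85
position: [575.6, -41.5, 149.6]
tcp_rot: [0.705, -0.052, 0.705, 0.052]
wrist_force: [0.6, 0.6, 0.2]
gripper_width: 0.995
time: 16.43
position: [588.9, -129.8, 193.5]
tcp_rot: [0.705, -0.052, 0.705, 0.052]
wrist_force: [0.7, -0.4, 1.1]
gripper_width: 0.999
t 16.53 pos [ 588.9 -129.2  193.3] board xy [  -6.6 -115.7] F [ 1.8  0.3 -0.6] g 0.999
axes [[-0.001, -0.148, 0.989], [0.001, 0.989, 0.148], [-1.0, 0.001, -0.0]]
shift units [ 4.78  5.24 -0.01] rot units [-0.   -0.01 -0.01] shift in final axes [ 4.77  5.25 -0.01]
```

View pics/w9.png

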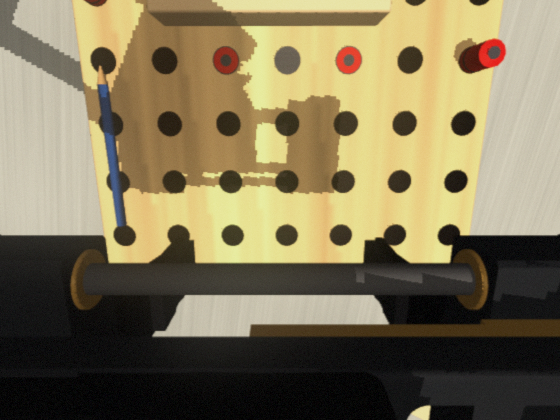

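View pics/s9.png

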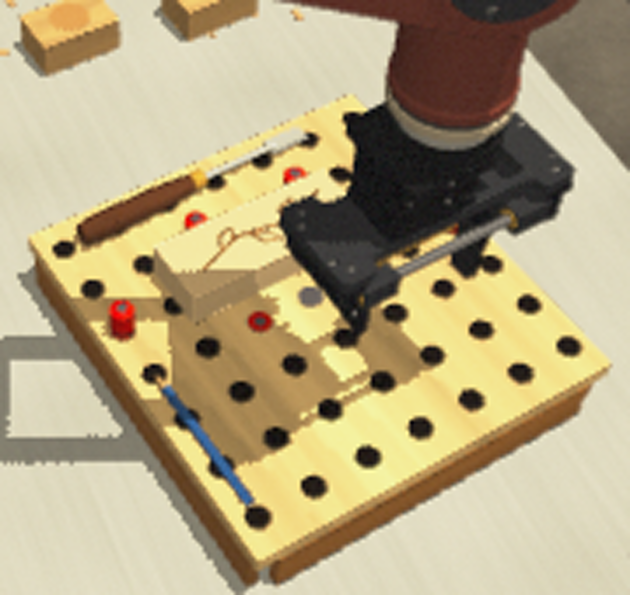

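```bash
python3 -m handwheel '[{"delta_pos":[-0.5,0.8,0],"rotation":[0,0,0],"gripper":1},{"delta_pos":[-0.5,0.8,0],"rotation":[0,0,0],"gripper":1},{"delta_pos":[-0.5,0.8,0],"rotation":[0,0,0],"gripper":1},{"delta_pos":[0,0.6,0],"rotation":[0,0,0],"gripper":1},{"delta_pos":[0,0,0],"rotation":[0,0,0],"gripper":1},{"delta_pos":[0,0,0],"rotation":[0,0,0],"gripper":1},{"delta_pos":[0,0,0],"rotation":[0,0,0],"gripper":1},{"delta_pos":[0,0,0],"rotation":[0,0,0],"gripper":1}]'
python3 -c "
from h import *
c=cam('wrist');cv2.imwrite('pics/w10.png',c['image'][:,:,::-1])
np.save('w10.npy',c,allow_pickle=True)
plan(-7,15.5,74)"
```

```text
time: 17.2
position: [577.7, -56.4, 230.1]
tcp_rot: [0.705, -0.052, 0.706, 0.052]
wrist_force: [-0.5, -0.7, 0.3]
gripper_width: 0.997
t 17.25 pos [577.8 -56.5 230.1] board xy [ -6.9 -42.2] F [0.5 0.7 0. ] g 0.997
axes [[-0.001, -0.147, 0.989], [0.0, 0.989, 0.147], [-1.0, 0.0, -0.001]]
shift units [ 6.25  2.31 -0.  ] rot units [-0.02 -0.02 -0.  ] shift in final axes [ 6.25  2.31 -0.01]
```

View pics/w10.png

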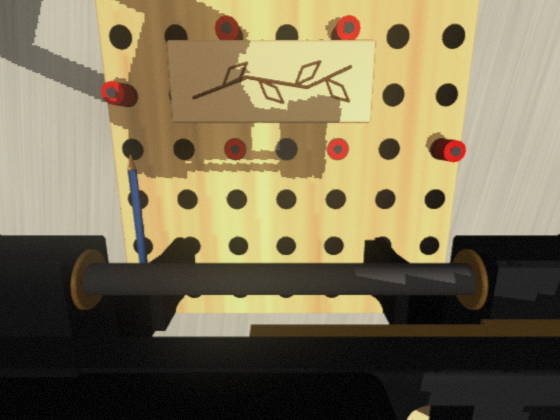

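```bash
python3 - <<'E'
from h import *
c=np.load('w10.npy',allow_pickle=True).item()
P=[tob(onz(c,uv,96)) for uv in [(167,41),(375,40),(374,122),(172,122)]]
print(np.round(P,1),np.mean(P,0).round(1))
for uv in [(228,28),(348,28)]: print("stop",tob(onz(c,uv,90)).round(1))
for uv in [(235,149),(287,149),(338,149)]: print("disc",tob(onz(c,uv,60)).round(1))
im=cv2.resize(c['image'][10:170,90:480,::-1],None,fx=2,fy=2,interpolation=cv2.INTER_CUBIC);cv2.imwrite('pics/w10c.png',im)
E
```

```text
[[-97.6  88.4]
 [ 70.2  89.1]
 [ 73.9  25.2]
 [-98.5  25.1]] [-13.   56.9]
stop [-48.8  99.4]
stop [49.1 99.4]
disc [-50.1  -0.3]
disc [ 0.6 -0.3]
disc [50.4 -0.3]
```

View pics/w10c.png

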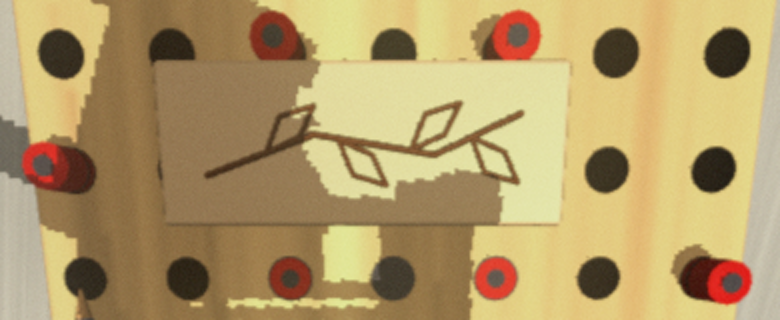

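```bash
python3 -c "
from cell import env
print(env.close_job(), env.get_obs()['time'])"
```

```text
the job is handed in; nothing more can be done
the job is handed in; nothing more can be done
```

The dog in the way is pressed down and the blank sits square against both stops. I handed the job in after about 17 s of robot time; no verdict is reported.

**What I did**
- **Dog:** I pressed the middle red dog at (0, 0) on the board with closed fingertips. First contact was at about z 90 mm. It stopped at 60.4 mm with the wrist force rising to 15–16 N.
- **Blank:** I pushed the large pale blank with the open fingers until it met the stops, at about 10 N, then backed off and lifted clear.

**Last checks**
- **Blank:** its centre measured (-13.0, 56.9) mm in the board frame, and its long side was square to better than 0.01 rad. The target was y = 57.5 mm and x within 30 mm of centre.
- **Dogs and tools:** the pressed dog is in line with the two flush discs, and the two stops and two parked dogs still stand. The pencil and the gouge on the board look unmoved. I did not re-measure the pieces on the table, but the arm never went near them at low height.

**Small disagreements**
- The two fixed cameras put the board top at about 63 mm, while the wrist camera and the touch gave about 60 mm. I used 60 mm.
- The wrist force while the dog slid read 3–5 N at the pauses, below the stated 7 N.
- The pressed dog shows as a grey disc, not a red one like its neighbours. That it is flush rests on the height reached, the force rise and where it appears in the picture.

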